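# Pack the bottle rack and close its spring stop

## Robot

A 6-joint arm with a two-finger parallel gripper is mounted at the origin on the work surface; the furniture and walls round the work are solid. World frame = base frame: x ahead of the robot, y to its left, z up, the work surface at z = 0. Lengths are in m, angles in rad, forces in N, time in s.
With the tool pointing down it reaches from about 0.35 to 0.775 m from the base axis. Payload 7.3 kg.
Tool frame: the origin (TCP) lies where the fingers leave the gripper's body, on its centre line; the fingertips stand 66 mm ahead of it and the grasp point (between the pads) lies 47 mm ahead of it (robot.tips_ahead is the distance from the TCP to the fingertips, in m); z points along the fingers, y is the line along which they close (so a half turn about z gives the same grasp; the last joint's range is limited). The gripper opens to 92 mm and grips with 3 to 60 N. Pads are 19 mm wide; open, the fingers measure 130 mm over their backs; the gripper's body (75 mm by 190 mm) begins 47 mm behind the grasp point.
Start: joints at [-1.406, 0.342, 1.524, -0, 1.275, -0.146], TCP at [0.161, -0.5, 0.292] pointing down, gripper open.
Joint ranges: [-2.53, 2.53], [-0.77, 2.02], [0.04, 2.7], [-1, 4.14], [0.28, 2.66], [-3.11, 3.11]. Speed limits (rad/s): [2.57, 2.57, 3.14, 3.14, 3.14, 3.14].

## Interface

Orientations are given as [roll, pitch, yaw] about the fixed x, y, z axes, in that order (R = Rz(yaw) Ry(pitch) Rx(roll)).
In Python, from cell import robot gives the robot as it stands.
- The arm moves only by the shell command python3 -m inch 'ROWS' [FORCE]. ROWS is a JSON object of lists of equal length, an entry for each row: "travel": the shift along the tool's x, y, z in mm, a list of three; "turn": the turn about the tool's z in units of 5 degrees (1.0 is 5 degrees); "claw": the closure, from -1 (fully open) to 1 (shut). A call has 1 to 12 rows; each row is the pose to reach, as a shift and turn from the pose commanded when the call began, along the tool's axes at that moment; what a row does not reach only later rows make up. A row lasts 1/10 s, in which the tool goes at most 50 mm and 8.59 degrees, less where a joint would pass 70% of its speed; a pose out of reach is approached as far as the arm can. A call with a gripper value outside its range is refused whole. The fingers move at their own pace and stop on an object; FORCE is the grip in N (left out, the last holds). Time passes only in rows, so rows that repeat a pose let the fingers close. It gives the time, the measured TCP pose, the force, the opening and the grip force at its end, in the units of the state.
- robot.observe(): the state, without advancing time (a new reading comes with each control period).
- robot.read_camera(name): name is "scene" or "top"; returns a dict with "pixels" (400x640x3 uint8, red, green, blue), "fx", "fy", "cx", "cy" (pixels), "cam_to_world" (4x4, takes a point from camera to world coordinates). Camera axes: x right, y down, z forward; pixel columns grow to the right and rows downward; lengths in m; the calibration is good to about 2 mm. A picture is of the moment at which its call begins. There is no depth.
- robot.hand_in(): hands the job in; it is judged then, once.
The state is a dict: "time": time; "qpos": joint angles; "qvel": joint speeds; "joint_efforts": joint torques, N m; "tool_pos": TCP position; "tool_rot": TCP orientation; "contact_force": force on the tool from outside, world axes, zero at the start; "torque": the same for the moment, N m; "opening": finger opening in m; "grip_force": force on a finger pad.
Only numpy, scipy, OpenCV 4.12 (cv2) and the standard library are available. Lean on these libraries where they do the work, as an engineer would, in place of code of your own. Each camera call takes 0.05 s, during which the arm holds its last target. There are 200 camera calls.

## Task

Pack the two dropper bottles that stand by themselves on the counter into the narrow wooden rack beside the two already there, drawing its sliding stop back to make room. Then slide the stop up so that all four stand upright in one snug row against the end plate, with the stop's spring pad pressed about half-way in, and let go. Do not crush or tip over the bottles, and leave the other things on the counter alone.

Things in the scene. Friction and masses are not known exactly. Their poses are not given: they have to be found in the camera images.
- rack: Wooden rack, fixed. Origin: centre of its underside. 334 mm long (y), 66 wide (x). Channel along y: floor 10 mm up, 46 mm wide inside, rail tops at 34 mm. At the -y end an 85 mm high cheek; before it an upright metal end plate on a screw, its face at a y between -135 and -120 mm, different each time, not measured. Bottles are packed against this plate; the sliding stop is at the +y end.
- stop (a joint): Travel of the stop, m: 0 = fully back at the rack's +y end, growing to 0.125 towards the end plate. Friction of about 13 N either way; stays where left. A black spring pad (40 mm wide, 13 to 55 mm high) stands before it, free face at rack y = 95 mm - travel. Pad yields 18 mm: 1 N to start, +0.5 N per mm, 10 N at the limit. Half-way: 9 mm, 5.5 N.
- stop_grip (a point): Grip point of the stop's wooden handle, an upright block 30 mm across the rack (x) and 24 mm along it (y), from 45 to 102 mm over the counter. The point is on its centre line, 80 mm over the counter, 51 mm behind the free pad's face. Axes as the rack's.
- packed_1_mid (a point): 30 ml amber dropper bottle with black cap, upright; body 38.5 mm diameter and straight up to 67 mm over its foot, cap about 20 mm wide above that, 102 mm tall in all, about 60 g. Point: on its axis, half-way up (51 mm over the foot); z up. Already in the rack, near the end plate but not touching it.
- packed_2_mid (a point): 30 ml amber dropper bottle with black cap, upright; body 38.5 mm diameter and straight up to 67 mm over its foot, cap about 20 mm wide above that, 102 mm tall in all, about 60 g. Point: on its axis, half-way up (51 mm over the foot); z up. Already in the rack, second from the end plate, loose.
- loose_1_mid (a point): 30 ml amber dropper bottle with black cap, upright; body 38.5 mm diameter and straight up to 67 mm over its foot, cap about 20 mm wide above that, 102 mm tall in all, about 60 g. Point: on its axis, half-way up (51 mm over the foot); z up. Stands on the open counter to the left of the rack; to be packed.
- loose_2_mid (a point): 30 ml amber dropper bottle with black cap, upright; body 38.5 mm diameter and straight up to 67 mm over its foot, cap about 20 mm wide above that, 102 mm tall in all, about 60 g. Point: on its axis, half-way up (51 mm over the foot); z up. Stands on the open counter to the left of the rack; to be packed.
- beaker: Bystander: clear beaker, 47 mm wide, 55 mm high; origin under its centre. Leave alone.
- atomiser: Bystander: slim atomiser with grey cap, 18 mm wide, 80 mm high; origin under its centre. Leave alone.
- label_roll: Bystander: roll of labels lying flat, 64 mm wide, 26 mm high; origin under its centre. Leave alone.
- tin: Bystander: flat round tin, 59 mm wide, 26 mm high; origin under its centre. Leave alone.
- funnel: Bystander: steel funnel, mouth down, 57 mm wide, 56 mm high; origin under its centre. Leave alone.
Mind the look-alikes: they are no part of the job. What is shaped like the part that bears packed_1_mid but pink is not meant.

How it is judged:
By the outcome, as a careful person would: the job done as asked, in the order asked, and still so for the second after the job is handed in, with the robot touching nothing.
It also fails if it takes over 72 s, if anything falls off the work surface, if the arm or the gripper's body presses on something with over 40 N, if the wrist force passes 120 N, or if a joint passes its speed limit or range.

## Working session

There is one attempt and no reset: what is moved stays moved. The work goes in short steps, Python scripts to look and compute and a shell command to move; the robot and the scene stay as the last step left them, time stands still between calls to the robot, and variables do not carry over. Pictures are saved under pics/ and viewed, at most 10 in all, crops included, and the job is handed in when it is done.

```bash
mkdir -p pics; ls; cat > h.py <<'E'
import numpy as np, cv2
from cell import robot
def ray(c,u,v):
    T=np.array(c["cam_to_world"]);d=T[:3,:3]@np.array([(u-c["cx"])/c["fx"],(v-c["cy"])/c["fy"],1]);return T[:3,3],d
def onz(c,u,v,z):
    o,d=ray(c,u,v);return o+d*(z-o[2])/d[2]
def two(c1,p1,c2,p2):
    o1,d1=ray(c1,*p1);o2,d2=ray(c2,*p2)
    s=np.linalg.lstsq(np.c_[d1,-d2],o2-o1,rcond=None)[0]
    a,b=o1+s[0]*d1,o2+s[1]*d2;return (a+b)/2,np.linalg.norm(a-b)
def proj(c,p):
    T=np.array(c["cam_to_world"]);q=T[:3,:3].T@(np.array(p)-T[:3,3]);return c["fx"]*q[0]/q[2]+c["cx"],c["fy"]*q[1]/q[2]+c["cy"]
E
python3 - <<'E'
from h import *
import pickle
d={}
for n in("scene","top"):
    c=robot.read_camera(n);d[n]=c;cv2.imwrite(f"pics/{n}0.png",c["pixels"][:,:,::-1]);print(n,c["fx"],c["cx"],c["cy"],np.round(c["cam_to_world"],3).tolist())
pickle.dump(d,open("c0.pkl","wb"))
s=robot.observe();print(s)
E
```

```text
pics
scene 454.8800704309387 317.23724959644494 202.5378695092282 [[0.683, -0.316, 0.659, -0.42], [-0.73, -0.269, 0.628, -0.845], [-0.022, -0.91, -0.414, 0.603], [0.0, 0.0, 0.0, 1.0]]
top 412.0386520015175 315.8492641010467 201.7792540811323 [[0.012, -0.991, 0.136, 0.291], [-1.0, -0.014, -0.014, -0.021], [0.016, -0.135, -0.991, 1.173], [0.0, 0.0, 0.0, 1.0]]
{'time': 0.1, 'qpos': array([-1.40600992e+00,  3.42629604e-01,  1.52487784e+00, -9.05688101e-06,
        1.27538791e+00, -1.45979735e-01]), 'qvel': array([ 0.00093594, -0.0017141 , -0.00418161, -0.00214362,  0.00120972,
        0.00068915]), 'joint_efforts': array([ 1.78805050e-03, -4.32003558e+01, -2.44694084e+01,  7.18938396e-02,
        5.26108558e-02, -5.86471697e-05]), 'tool_pos': array([ 0.16052569, -0.49958847,  0.2916418 ]), 'tool_rot': array([-3.14030255e+00, -1.80924615e-04,  3.10768664e-01]), 'contact_force': array([ 0.60578966, -0.20503297,  0.0816343 ]), 'torque': array([-0.00318671,  0.0279298 , -0.02589732]), 'grip_force': 0.0, 'opening': 0.09198105502638684}
```

View pics/scene0.png

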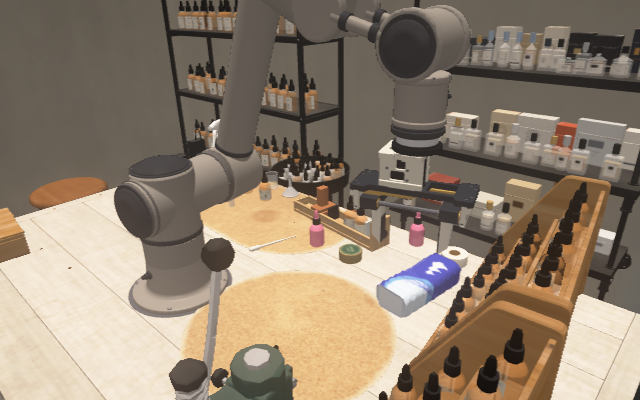

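View pics/top0.png

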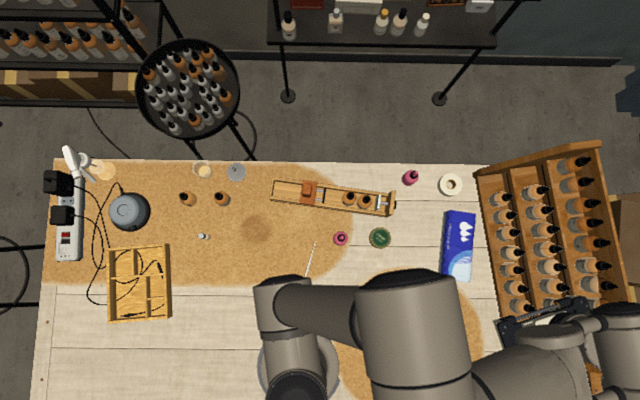

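Scene view: loose bottles are around (265,188) and behind the arm, the rack runs from (295,205) to (388,240), and the pink bottles are at (317,232) and (417,232). Top view: loose bottles at (187,198) and (221,198), packed at (349,198) and (366,200), stop handle at (309,190), and plate at about (382,202).

Candidates for the loose bottles, in the top view: amber (187,198) and (221,198) are chosen. The pink ones (341,238) and (411,177), the atomiser (203,236) and the beaker (203,170) are not. I'll check this in one close crop.

```bash
python3 - <<'E'
import cv2
a=cv2.imread("pics/top0.png")[155:255,165:415];a=cv2.resize(a,None,fx=3.2,fy=3.2,interpolation=cv2.INTER_CUBIC)[:280]
b=cv2.imread("pics/scene0.png")[165:275,200:400];b=cv2.resize(b,(582,320),interpolation=cv2.INTER_CUBIC)
import numpy as np
o=np.zeros((600,800,3),'uint8');o[:280]=a;o[280:600,:582]=b;cv2.imwrite("pics/crop0.png",o)
E
```

```text
(no output)
```

View pics/crop0.png

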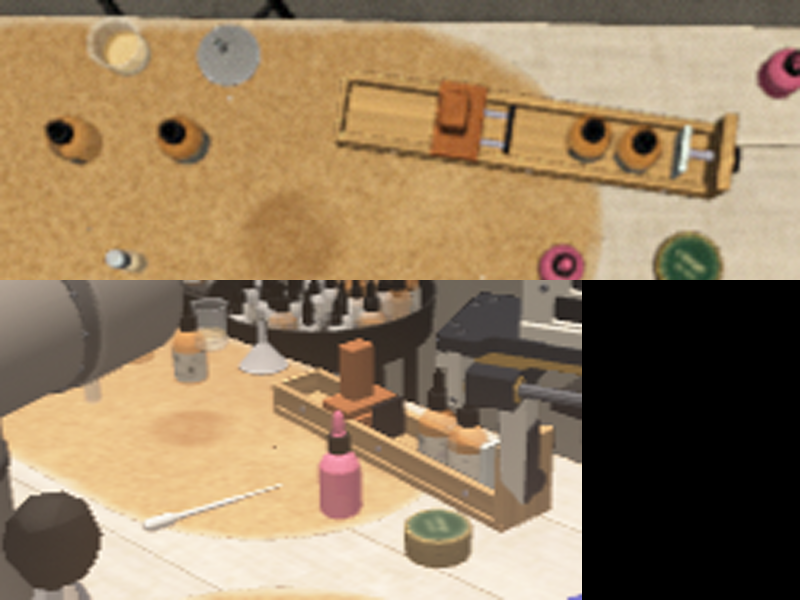

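The top crop confirms the choice: two amber, black-capped bottles at crop (60,132) and (172,132), clear of the rack. The stop handle is at (453,105), the pad at (512,130), packed caps at (592,130) and (643,143), and the plate at (683,150). Next I measure.

```bash
python3 - <<'E'
from h import *
import pickle
d=pickle.load(open("c0.pkl","rb"))
def blobs(m,lo,n):
    k,l,s,c=cv2.connectedComponentsWithStats(m.astype('uint8'))
    for i in range(1,k):
        if s[i,4]>=lo: print(n,s[i].tolist(),np.round(c[i],1).tolist())
t=d["top"]["pixels"].astype(int);R,G,B=t[...,0],t[...,1],t[...,2]
roi=np.zeros(R.shape,bool);roi[160:255,165:415]=1
blobs((t.max(2)<60)&roi,8,"dark")
blobs((R>125)&(R-B>75)&(G-B>25)&(R-G>50)&roi,15,"amber")
s=d["scene"]["pixels"].astype(int);roi=np.zeros(R.shape,bool);roi[165:250,255:380]=1
blobs((s.max(2)<60)&roi,6,"sdark")
c=d["top"]
# rectified z=34mm plane, 2 px/mm : columns = decreasing y, rows = decreasing x
p=np.float32([[270,175],[400,175],[400,220],[270,220]])
w=np.array([onz(c,*q,.034) for q in p]);print(w.round(3).tolist())
E
```

```text
dark [410, 172, 5, 7, 17] [411.6, 175.2]
dark [323, 188, 3, 15, 19] [323.8, 194.2]
dark [180, 193, 8, 7, 44] [183.2, 196.0]
dark [215, 193, 8, 7, 43] [218.4, 196.0]
dark [347, 192, 7, 8, 41] [350.1, 195.4]
dark [363, 196, 7, 7, 40] [366.0, 199.1]
dark [394, 201, 2, 8, 8] [394.9, 204.5]
dark [338, 235, 5, 6, 12] [339.2, 237.9]
amber [299, 180, 18, 25, 309] [308.1, 191.8]
amber [183, 191, 9, 13, 54] [187.6, 197.4]
amber [214, 191, 13, 13, 63] [221.5, 198.4]
amber [343, 191, 13, 13, 63] [348.1, 198.2]
amber [359, 195, 13, 12, 64] [363.4, 201.8]
sdark [272, 165, 15, 11, 94] [279.1, 168.6]
sdark [290, 165, 14, 11, 102] [295.9, 169.3]
sdark [304, 165, 5, 15, 36] [305.7, 172.8]
sdark [312, 165, 4, 3, 8] [313.2, 165.8]
sdark [321, 165, 3, 6, 13] [321.9, 168.2]
sdark [330, 165, 9, 4, 29] [333.8, 166.2]
sdark [292, 165, 57, 41, 585] [326.6, 185.6]
sdark [314, 166, 5, 14, 36] [316.3, 173.7]
sdark [325, 166, 5, 10, 34] [326.9, 171.3]
sdark [263, 170, 4, 7, 17] [263.8, 172.9]
sdark [262, 178, 5, 4, 19] [264.1, 179.6]
sdark [278, 179, 10, 8, 44] [282.6, 182.3]
sdark [350, 184, 30, 7, 137] [365.2, 187.4]
sdark [348, 196, 4, 8, 23] [349.9, 199.9]
sdark [347, 204, 6, 6, 24] [349.5, 206.7]
sdark [357, 210, 7, 5, 20] [360.2, 212.0]
[[0.522, 0.093, 0.034], [0.527, -0.274, 0.034], [0.399, -0.272, 0.034], [0.395, 0.089, 0.034]]
```

```bash
python3 - <<'E'
from h import *
import pickle
d=pickle.load(open("c0.pkl","rb"));t,s=d["top"],d["scene"]
for n,a,b in[("loose2cap",(218.4,196),(264,176)),("pack2cap",(350.1,195.4),(349.7,203)),("pack1cap",(366,199.1),(360.2,210))]:
    print(n,*[np.round(v,4) for v in two(t,a,s,b)])
for n,a in[("loose1",(183.2,196)),("loose2",(218.4,196)),("pack2",(350.1,195.4)),("pack1",(366,199.1))]: print(n,onz(t,*a,.095).round(4),"rack",onz(t,*a,.105).round(4))
# rectified views at z=.034 and .112-ish, x .38..0.52, y .11..-.29, 2 px/mm
def rect(c,z,x0=.38,x1=.52,y0=.11,y1=-.29,k=2000):
    w=[(x1,y0),(x1,y1),(x0,y1),(x0,y0)]
    src=np.float32([proj(c,(x,y,z)) for x,y in w]);W,H=int((y0-y1)*k),int((x1-x0)*k)
    M=cv2.getPerspectiveTransform(src,np.float32([(0,0),(W,0),(W,H),(0,H)]))
    return cv2.warpPerspective(c["pixels"][:,:,::-1],M,(W,H),flags=cv2.INTER_CUBIC)
o=np.vstack([rect(t,.034),rect(s,.034)])
for i in range(0,800,100): o[::4,i]=(255,255,0)
for j in range(0,560,40): o[j,::4]=(255,255,0)
cv2.imwrite("pics/rect.png",o)
E
```

```text
loose2cap [0.454  0.2242 0.0775] 0.0015
pack2cap [ 0.4592 -0.1282  0.0844] 0.0007
pack1cap [ 0.4505 -0.1715  0.0798] 0.0008
loose1 [0.4495 0.3131 0.095 ] rack [0.448 0.31  0.105]
loose2 [0.4508 0.2208 0.095 ] rack [0.4493 0.2185 0.105 ]
pack2 [ 0.4573 -0.1269  0.095 ] rack [ 0.4558 -0.1259  0.105 ]
pack1 [ 0.448  -0.1691  0.095 ] rack [ 0.4466 -0.1677  0.105 ]
```

View pics/rect.png

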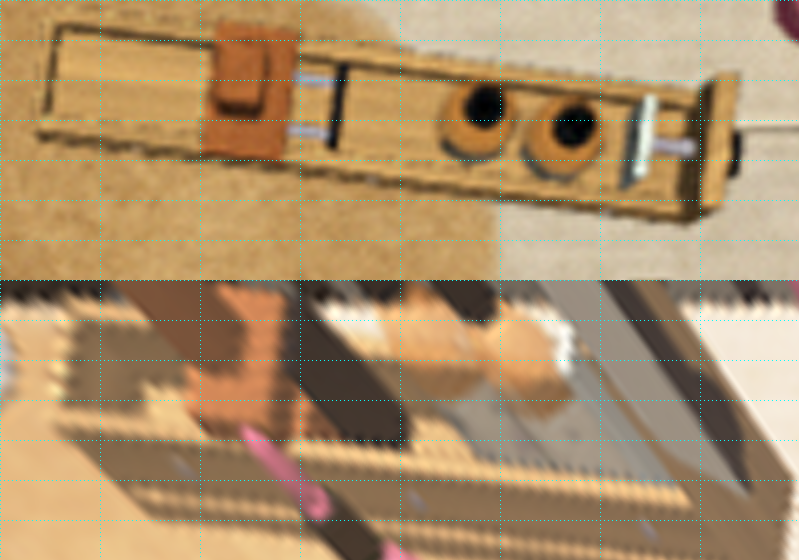

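The rectified top view shows the rack's inner upper edge from (60,28) to (690,92) and the lower outer edge from (45,135) to (680,218). The handle top is at about (240,75), the pad at (338,105) and the plate at (640,140). I'll fit these lines numerically.

```bash
python3 - <<'E'
from h import *
import pickle
d=pickle.load(open("c0.pkl","rb"));t=d["top"];g=cv2.cvtColor(t["pixels"],cv2.COLOR_RGB2GRAY).astype(float)
def valley(pa,pb,w,cols):
    P=[]
    for u in cols:
        v0=pa[1]+(pb[1]-pa[1])*(u-pa[0])/(pb[0]-pa[0]);vs=np.arange(int(v0-w),int(v0+w)+1);y=g[vs,u];i=y.argmin()
        if 0<i<len(y)-1:
            a,b,c=y[i-1:i+2];P.append((u,vs[i]+.5*(a-c)/(a-2*b+c)))
    return np.float32(P)
lo=valley((275,201),(383,216),3,range(278,380)); up=valley((276,181),(385,192),3,list(range(278,298))+list(range(318,342))+list(range(372,384)))
for n,P,z in(("lo",lo,0.0),("lo34",lo,.034),("up",up,.034)):
    vx,vy,x0,y0=cv2.fitLine(P,cv2.DIST_HUBER,0,.01,.01).ravel()
    r=P[:,1]-(y0+(P[:,0]-x0)*vy/vx)
    A,B=[onz(t,u,y0+(u-x0)*vy/vx,z) for u in(275,385)]
    print(n,len(P),np.abs(r).mean().round(2),A.round(4),B.round(4),"a deg",np.degrees(np.arctan2(-(B-A)[0],-(B-A)[1])).round(2))
np.set_printoptions(linewidth=200)
for u in(285,330,372): print(u,g[176:222,u].astype(int))
for v in(200,203,206): print(v,g[v,374:398].astype(int))
E
```

```text
lo 102 0.23 [0.4558 0.0797 0.    ] [ 0.4138 -0.2365  0.    ] a deg 7.57
lo34 102 0.23 [0.451  0.0767 0.034 ] [ 0.4102 -0.2303  0.034 ] a deg 7.57
up 46 0.5 [0.5056 0.0781 0.034 ] [ 0.473 -0.231  0.034] a deg 6.03
285 [145 152 142 151 150  92  80 149 169 162 167 175 176 179 168 158 158 162 165 161 159 160 154 150 145  85  99 149 156 155 151 159 156 151 148 145 148 160 166 165 163 163 163 161 163 160]
330 [193 199 185 181 178 173 166 160 138 155 172 151  89 119 157 157 161 169 160 156 157 163 169 173 162 158 159 169 151 162 178 128 111 122 143 149 152 155 167 164 164 164 165 159 151 153]
372 [191 195 196 193 193 194 192 196 194 196 194 195 196 198 172 147 148 152  93 116 163 172 159 148 151 151 145 148 152 165 159 159 166 165 138 143 157 118 114 140 190 200 197 197 195 193]
200 [160 124  77  72 203 239 194 158 158 162 163 140  80  51  51  53 109 154 174 165 125 128 155 161]
203 [156 106  68 100 223 225 174 152 154 165 171 173 182 154  80  54 126 157 160 163  91  24 120 185]
206 [137  92  80 166 228 190 151 155 157 156 144  91  57  49  53  80 152 182 182 154  70  39 166 201]
```

```bash
python3 - <<'E'
from h import *
import pickle
d=pickle.load(open("c0.pkl","rb"));t=d["top"]
a=np.radians(-7.57);ex=np.array([np.cos(a),np.sin(a)]);ey=np.array([-np.sin(a),np.cos(a)])
def rk(n,u,v,z):
    p=onz(t,u,v,z)[:2];print(n,"z",z,p.round(4),"s(x) %.1f  t(y) %.1f mm"%(p@ex*1e3,p@ey*1e3))
rk("lower outer base(-33)",330,207.9,0);rk("lower outer base(-33)",372,213.7,0);rk("lower outer 285",285,201.4,0)
rk("upper inner(+23)",330,187.4,.034);rk("upper inner(+23)",372,193.5,.034);rk("upper inner",285,181.0,.034)
rk("upper outer(+33)",330,184,.034);rk("upper outer",372,189.8,.034)
rk("pad top",323.8,195,.055)
for z in(.095,.1): rk("pk2 cap",350.1,195.4,z);rk("pk1 cap",366,199.1,z)
rk("plate top",378.7,200,.06);rk("plate",378.7,200,.08)
rk("rack +y end top",272,190,.034)
p=np.array([.01,-.03]); T=np.array(t["cam_to_world"])[:3,3];print("cam s,t",T[:2]@ex,T[:2]@ey)
g=t["pixels"];np.set_printoptions(linewidth=220)
h=cv2.cvtColor(g,cv2.COLOR_RGB2GRAY)
for v in range(178,208): print(v,h[v,296:330].tolist())
E
```

```text
lower outer base(-33) z 0 [ 0.4349 -0.0785] s(x) 441.4  t(y) -20.5 mm
lower outer base(-33) z 0 [ 0.4198 -0.1992] s(x) 442.3  t(y) -142.2 mm
lower outer 285 z 0 [0.4519 0.0509] s(x) 441.2  t(y) 110.0 mm
upper inner(+23) z 0.034 [ 0.4886 -0.0764] s(x) 494.4  t(y) -11.4 mm
upper inner(+23) z 0.034 [ 0.473  -0.1944] s(x) 494.5  t(y) -130.4 mm
upper inner z 0.034 [0.505  0.0501] s(x) 494.0  t(y) 116.2 mm
upper outer(+33) z 0.034 [ 0.4983 -0.0764] s(x) 504.0  t(y) -10.1 mm
upper outer z 0.034 [ 0.4835 -0.1945] s(x) 504.9  t(y) -129.1 mm
pad top z 0.055 [ 0.4636 -0.0585] s(x) 467.3  t(y) 3.1 mm
pk2 cap z 0.095 [ 0.4573 -0.1269] s(x) 470.1  t(y) -65.6 mm
pk1 cap z 0.095 [ 0.448  -0.1691] s(x) 466.4  t(y) -108.6 mm
pk2 cap z 0.1 [ 0.4566 -0.1264] s(x) 469.2  t(y) -65.2 mm
pk1 cap z 0.1 [ 0.4473 -0.1684] s(x) 465.6  t(y) -108.0 mm
plate top z 0.06 [ 0.4511 -0.2087] s(x) 474.7  t(y) -147.5 mm
plate z 0.08 [ 0.4482 -0.2053] s(x) 471.4  t(y) -144.5 mm
rack +y end top z 0.034 [0.4789 0.0858] s(x) 463.4  t(y) 148.2 mm
cam s,t 0.2916385678884378 0.017416929460362166
178 [161, 163, 155, 147, 144, 15
[... 4343 characters left out ...]
136, 112, 130, 153, 147, 161, 168, 170]
204 [104, 87, 89, 89, 88, 99, 103, 88, 79, 70, 70, 69, 69, 78, 83, 86, 92, 110, 140, 161, 166, 167, 165, 164, 167, 167, 169, 158, 160, 167, 158, 172, 168, 153]
205 [152, 147, 148, 144, 144, 139, 135, 108, 87, 85, 85, 86, 97, 103, 85, 76, 69, 69, 85, 103, 115, 125, 142, 158, 162, 159, 169, 176, 170, 170, 172, 175, 172, 165]
206 [165, 160, 154, 153, 160, 157, 156, 155, 147, 157, 150, 139, 132, 126, 106, 87, 88, 81, 86, 104, 108, 97, 96, 102, 93, 96, 108, 120, 133, 147, 166, 165, 170, 175]
207 [159, 163, 157, 159, 161, 167, 171, 171, 168, 168, 171, 167, 159, 161, 156, 147, 142, 142, 147, 142, 126, 101, 82, 85, 78, 82, 105, 110, 92, 100, 107, 95, 101, 119]
```

```bash
python3 -m inch '{"travel":[[40,-33,6],[90,-74,13],[140,-115,20],[180,-148,27],[220,-181,34],[260,-214,41],[300,-247,48],[340,-280,55],[380,-313,62],[415,-342,68],[440,-363,71],[450,-371,72]],"turn":[-1,-2.2,-3.4,-4.6,-5.8,-7,-8.2,-9.4,-10.6,-11.8,-12.6,-12.9],"claw":[-0.3,-0.3,-0.3,-0.3,-0.3,-0.3,-0.3,-0.3,-0.3,-0.3,-0.3,-0.3]}' 40
cat > st.py <<'E'
from h import *
import sys
a=np.radians(-7.57);ex=np.array([np.cos(a),np.sin(a)]);ey=np.array([-np.sin(a),np.cos(a)])
s=robot.observe();p=s["tool_pos"];f=s["contact_force"]
print("T %.2f s %.1f t %.1f z %.1f yaw %.2f open %.1f grip %.1f Fs %.1f Ft %.1f Fz %.1f"%(s["time"],p[:2]@ex*1e3,p[:2]@ey*1e3,p[2]*1e3,np.degrees(s["tool_rot"][2]),s["opening"]*1e3,s["grip_force"],f[:2]@ex,f[:2]@ey,f[2]))
E
python3 st.py
python3 - <<'E'
from h import *
import pickle
c=robot.read_camera("top");pickle.dump(c,open("c1.pkl","wb"))
s=robot.read_camera("scene");cv2.imwrite("pics/scene1.png",cv2.resize(s["pixels"][140:280,160:420,::-1],None,fx=3,fy=3));pickle.dump(s,open("s1.pkl","wb"))
E
```

```text
time: 1.3
tool_pos: [0.4763, -0.0064, 0.2196]
tool_rot: [-3.141, -0.0, 1.44]
contact_force: [0.3, -0.6, -0.9]
opening: 0.0599
grip_force: 0.0
T 1.30 s 473.0 t 56.4 z 219.6 yaw 82.53 open 59.9 grip 0.0 Fs 0.4 Ft -0.6 Fz -0.9
```

View pics/scene1.png

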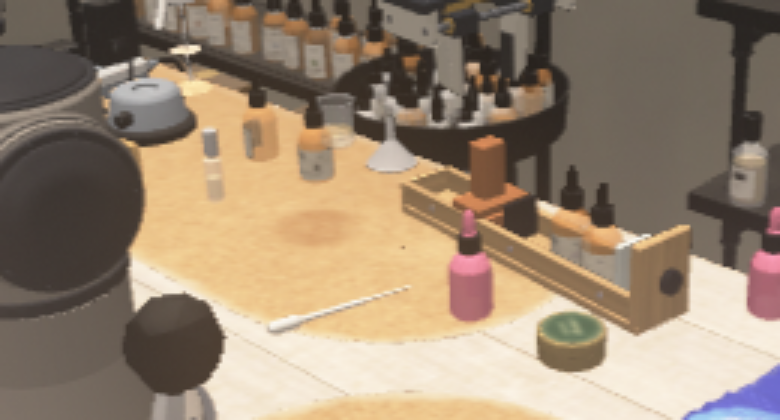

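The scene crop shows both loose bottles upright: tips at (256,82) and (315,97), bases at (264,158) and (317,180). Packed tips are at (573,167) and (602,184), and the handle top is at (488,143). I triangulate the tips and the handle top.

```bash
python3 - <<'E'
from h import *
import pickle
t=pickle.load(open("c0.pkl","rb"))["top"];s=pickle.load(open("s1.pkl","rb"))
a=np.radians(-7.57);ex=np.array([np.cos(a),np.sin(a)]);ey=np.array([-np.sin(a),np.cos(a)])
f=lambda x,y:((x+.5)/3-.5+160,(y+.5)/3-.5+140)
for n,q,p in[("l1",(182.7,195.8),(256.5,83)),("l2",(217.9,195.8),(315,98)),("p2",(350.3,195),(573,168)),("p1",(366.1,198.8),(602,185)),("handle",(306.6,188),(488,143))]:
    w,e=two(t,q,s,f(*p));print(n,w.round(4),"err %.4f"%e,"s %.1f t %.1f"%(w[:2]@ex*1e3,w[:2]@ey*1e3))
for n,x,y in[("l1",264,160),("l2",317,181)]:
    w=onz(s,*f(x,y),0);print(n,"foot near edge",w.round(4))
for n,p in[("beaker",(203,171)),("funnel",(236,171)),("atom",(203,236))]: print(n,onz(t,*p,.03).round(3))
E
```

```text
l1 [0.4519 0.3167 0.0862] err 0.0016 s 406.3 t 373.4
l2 [0.4537 0.2215 0.0908] err 0.0046 s 420.6 t 279.4
p2 [ 0.4588 -0.1285  0.1061] err 0.0058 s 471.7 t -66.9
p1 [ 0.4491 -0.1699  0.1047] err 0.0049 s 467.6 t -109.2
handle [ 0.4759 -0.0116  0.0943] err 0.0006 s 473.3 t 51.2
l1 foot near edge [0.4425 0.3022 0.    ]
l2 foot near edge [0.4432 0.2121 0.    ]
beaker [0.531 0.282 0.03 ]
funnel [0.532 0.189 0.03 ]
atom [0.348 0.273 0.03 ]
```

```bash
python3 -m inch '{"travel":[[-2,-1,30],[-2,-1,60],[-2,-1,85],[-2,-1,92],[-2,-1,92]],"turn":[0,0,0,0,0],"claw":[-0.3,-0.3,-0.3,-0.3,-0.3]}' && python3 st.py
```

```text
time: 1.9
tool_pos: [0.4737, -0.0112, 0.1276]
tool_rot: [-3.139, 0.0, 1.436]
contact_force: [1.0, -0.1, 0.0]
opening: 0.0596
grip_force: 0.0
T 1.90 s 471.0 t 51.3 z 127.6 yaw 82.27 open 59.6 grip 0.0 Fs 1.0 Ft 0.0 Fz 0.0
```

```bash
python3 -m inch '{"travel":[[0,0,0],[0,0,0],[0,0,0],[0,0,0],[0,0,0]],"turn":[0,0,0,0,0],"claw":[1,1,1,1,1]}' 40 >/dev/null; python3 st.py; python3 -m inch '{"travel":[[0,0,0],[0,0,0],[0,0,0]],"turn":[0,0,0],"claw":[1,1,1]}' 40 >/dev/null; python3 st.py
```

```text
T 2.40 s 470.4 t 51.7 z 128.6 yaw 82.34 open 29.7 grip 40.0 Fs -6.1 Ft -1.3 Fz 6.3
T 2.70 s 470.3 t 51.8 z 128.6 yaw 82.35 open 29.5 grip 40.0 Fs -5.7 Ft -1.2 Fz 6.9
```

```bash
python3 -m inch '{"travel":[[8,-0.7,0],[20,-0.7,0],[32,-0.7,0],[44,-0.7,0],[54,-0.7,0],[60,-0.7,0],[64,-0.7,0],[66,-0.7,0],[66,-0.7,0]],"turn":[0,0,0,0,0,0,0,0,0],"claw":[1,1,1,1,1,1,1,1,1]}' 40 >/dev/null; python3 st.py; python3 -m inch '{"travel":[[-1,0,0],[-1,0,0],[-1,0,0],[-1,0,0]],"turn":[0,0,0,0],"claw":[1,-0.3,-0.3,-0.3]}' >/dev/null; python3 st.py;  python3 -m inch '{"travel":[[-1,0,-20],[-1,0,-50],[-1,0,-80],[-1,0,-95],[-1,0,-95]],"turn":[0,0,0,0,0],"claw":[-0.3,-0.3,-0.3,-0.3,-0.3]}' >/dev/null; python3 st.py
```

```text
T 3.60 s 470.2 t 116.3 z 128.6 yaw 82.36 open 29.4 grip 40.0 Fs -4.8 Ft -10.9 Fz 5.8
T 4.00 s 471.3 t 116.8 z 128.3 yaw 82.31 open 49.3 grip 0.0 Fs 0.5 Ft -0.4 Fz -0.8
T 4.50 s 472.2 t 115.9 z 225.3 yaw 82.32 open 59.3 grip 0.0 Fs 0.6 Ft -0.3 Fz 0.3
```

```bash
python3 -m inch '{"travel":[[30,-10,0],[70,-22,0],[110,-34,0],[145,-45,0],[160,-50,0],[165,-51.5,5],[165,-51.5,40],[165,-51.5,80],[165,-51.5,108],[165,-51.5,118],[165,-51.5,118]],"turn":[0,0,0,0,0,0,0,0,0,0,0],"claw":[-0.2,-0.2,-0.2,-0.2,-0.2,-0.2,-0.2,-0.2,-0.2,-0.2,-0.2]}' 12 >/dev/null; python3 st.py;  python3 -m inch '{"travel":[[0,0,0],[0,0,0],[0,0,0],[0,0,0],[0,0,0]],"turn":[0,0,0,0,0],"claw":[1,1,1,1,1]}' 12 >/dev/null; python3 st.py
python3 - <<'E'
from h import *
o=[]
for n in("scene","top"):
    c=robot.read_camera(n)["pixels"][:,:,::-1]
    o.append(cv2.resize(c[140:240,200:330] if n=="scene" else c[150:250,165:295],None,fx=3,fy=3))
cv2.imwrite("pics/g2.png",np.hstack(o))
E
```

```text
T 5.60 s 419.4 t 279.9 z 103.6 yaw 82.26 open 54.8 grip 0.0 Fs 0.9 Ft -0.3 Fz 0.3
T 6.10 s 420.6 t 281.1 z 106.4 yaw 82.32 open 38.1 grip 12.0 Fs -0.4 Ft -0.3 Fz 7.7
```

View pics/g2.png

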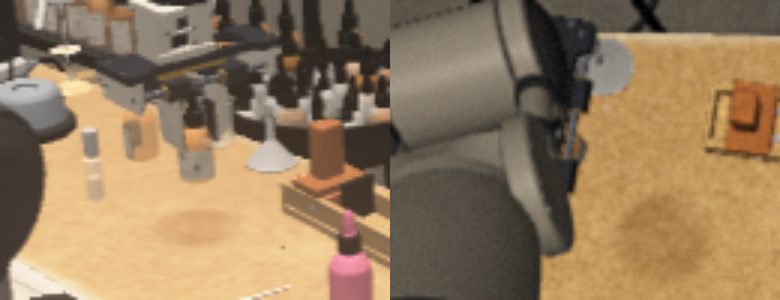

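The pictures show the gripper round loose_2 at scene crop (197,150), clear of the funnel at (268,140) and of loose_1 at (142,130). The opening of 38 mm is right, so I lift.

```bash
python3 -m inch '{"travel":[[0,0,-10],[0,0,-40],[0,0,-80],[0,0,-115],[0,0,-132],[0,0,-135],[0,0,-135]],"turn":[0,0,0,0,0,0,0],"claw":[1,1,1,1,1,1,1]}' 12 >/dev/null; python3 st.py;  python3 -m inch '{"travel":[[-15,3,0],[-45,8,0],[-85,15,0],[-125,22,0],[-165,29,0],[-205,35,0],[-240,41,0],[-270,46,0],[-290,49,0],[-297,50,0],[-297,50,0],[-297,50,0]],"turn":[0,0,0,0,0,0,0,0,0,0,0,0],"claw":[1,1,1,1,1,1,1,1,1,1,1,1]}' 12 >/dev/null; python3 st.py
```

```text
T 6.90 s 419.7 t 280.8 z 240.4 yaw 82.31 open 38.2 grip 12.0 Fs -0.3 Ft 0.4 Fz -1.5
T 8.10 s 468.8 t -15.5 z 239.5 yaw 82.32 open 37.8 grip 12.0 Fs 0.3 Ft 0.3 Fz -1.2
```

```bash
python3 -m inch '{"travel":[[0,1.6,20],[0,1.6,50],[0,1.6,75],[0,1.6,90],[0,1.6,100],[0,1.6,108],[0,1.6,114],[0,1.6,117],[0,1.6,117]],"turn":[0,0,0,0,0,0,0,0,0],"claw":[1,1,1,1,1,1,1,1,1]}' 12 >/dev/null; python3 st.py;  python3 -m inch '{"travel":[[0,0,2],[0,0,4],[0,0,5],[0,0,5]],"turn":[0,0,0,0],"claw":[1,1,1,1]}' 12 >/dev/null; python3 st.py
```

```text
T 9.00 s 470.9 t -16.2 z 123.2 yaw 82.31 open 37.7 grip 12.0 Fs -0.2 Ft -0.8 Fz 0.0
T 9.40 s 470.8 t -16.3 z 118.2 yaw 82.30 open 37.8 grip 12.0 Fs 0.1 Ft 0.3 Fz -0.5
```

```bash
python3 -m inch '{"travel":[[0,0,1],[0,0,2],[0,0,2]],"turn":[0,0,0],"claw":[1,1,1]}' 12 >/dev/null; python3 st.py;  python3 -m inch '{"travel":[[0,0,0],[0,0,0],[0,0,0],[0,0,0]],"turn":[0,0,0,0],"claw":[0,-0.1,-0.2,-0.2]}' >/dev/null; python3 st.py; python3 -m inch '{"travel":[[0,0,-10],[0,0,-40],[0,0,-80],[0,0,-110],[0,0,-125],[0,0,-125]],"turn":[0,0,0,0,0,0],"claw":[-0.2,-0.2,-0.2,-0.2,-0.2,-0.2]}' >/dev/null; python3 st.py
```

```text
T 9.70 s 470.9 t -16.3 z 116.5 yaw 82.30 open 37.9 grip 12.0 Fs -0.2 Ft 0.5 Fz 3.3
T 10.10 s 470.8 t -16.3 z 116.1 yaw 82.31 open 54.8 grip 0.0 Fs -0.8 Ft 0.2 Fz -0.0
T 10.70 s 471.8 t -16.4 z 244.0 yaw 82.31 open 55.1 grip 0.0 Fs 0.4 Ft -0.5 Fz -0.9
```

```bash
python3 -m inch '{"travel":[[20,-3,0],[60,-10,0],[105,-17,0],[150,-25,0],[195,-32,0],[240,-40,0],[285,-47,0],[325,-54,0],[360,-60,0],[382,-63,0],[389,-64.5,0],[389,-64.5,0]],"turn":[0,0,0,0,0,0,0,0,0,0,0,0],"claw":[-0.2,-0.2,-0.2,-0.2,-0.2,-0.2,-0.2,-0.2,-0.2,-0.2,-0.2,-0.2]}' >/dev/null; python3 st.py
python3 - <<'E'
from h import *
o=[]
for n in("scene","top"):
    c=robot.read_camera(n)["pixels"][:,:,::-1]
    o.append(cv2.resize(c[140:270,200:400] if n=="scene" else c[150:280,200:400],None,fx=2,fy=2) if 0 else cv2.resize(c[140:270,200:400] if n=="scene" else c[150:280,240:440],None,fx=3,fy=3)[:290])
cv2.imwrite("pics/p1.png",np.vstack(o))
E
```

```text
T 11.90 s 406.6 t 373.0 z 240.2 yaw 82.39 open 55.1 grip 0.0 Fs -0.0 Ft -0.6 Fz -0.3
```

View pics/p1.png

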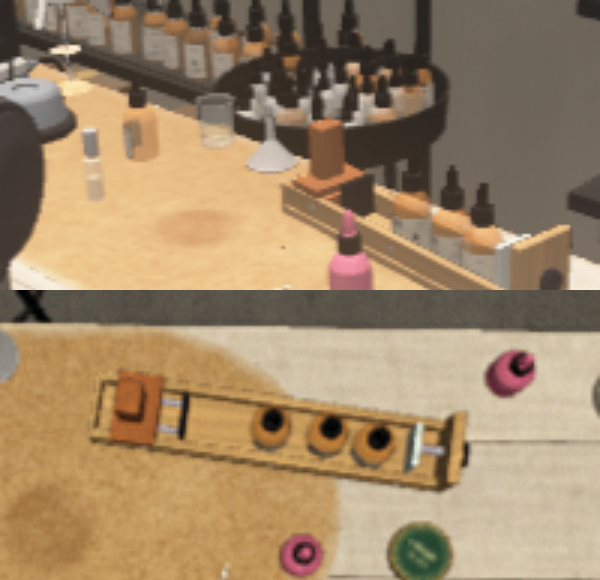

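Three bottles now stand upright in the rack, with caps at lower crop (272,420), (330,427) and (378,437). There is free room up to the pad at (185,415). loose_1 is untouched at upper crop (140,125).

```bash
python3 -m inch '{"travel":[[0,0,25],[0,0,60],[0,0,95],[0,0,120],[0,0,131],[0,0,134],[0,0,134],[0,0,134]],"turn":[0,0,0,0,0,0,0,0],"claw":[-0.2,-0.2,-0.2,-0.2,-0.2,-0.2,-0.2,-0.2]}' >/dev/null; python3 st.py;  python3 -m inch '{"travel":[[0,0,0],[0,0,0],[0,0,0],[0,0,0],[0,0,0]],"turn":[0,0,0,0,0],"claw":[1,1,1,1,1]}' 12 >/dev/null; python3 st.py
```

```text
T 12.80 s 408.0 t 373.1 z 108.6 yaw 82.29 open 55.2 grip 0.0 Fs 0.0 Ft -1.2 Fz 0.4
T 13.30 s 407.3 t 373.1 z 107.7 yaw 82.32 open 38.1 grip 12.0 Fs -1.9 Ft -0.3 Fz 5.4
```

```bash
python3 -m inch '{"travel":[[0,0,-10],[0,0,-40],[0,0,-80],[0,0,-115],[0,0,-132],[0,0,-135],[0,0,-135]],"turn":[0,0,0,0,0,0,0],"claw":[1,1,1,1,1,1,1]}' 12 >/dev/null; python3 st.py;  python3 -m inch '{"travel":[[-20,4,0],[-60,11,0],[-105,20,0],[-150,28,0],[-195,36,0],[-240,45,0],[-280,52,0],[-310,58,0],[-330,61,0],[-339,63,0],[-339,63,0],[-339,63,0]],"turn":[0,0,0,0,0,0,0,0,0,0,0,0],"claw":[1,1,1,1,1,1,1,1,1,1,1,1]}' 12 >/dev/null; python3 st.py
```

```text
T 14.00 s 407.0 t 372.7 z 242.2 yaw 82.31 open 37.9 grip 12.0 Fs -0.9 Ft 0.5 Fz -0.9
T 15.20 s 469.1 t 34.4 z 241.6 yaw 82.31 open 38.0 grip 12.0 Fs -0.8 Ft 0.4 Fz -0.5
```

```bash
python3 -m inch '{"travel":[[0,1,20],[0,1,50],[0,1,75],[0,1,90],[0,1,100],[0,1,108],[0,1,114],[0,1,118],[0,1,118]],"turn":[0,0,0,0,0,0,0,0,0],"claw":[1,1,1,1,1,1,1,1,1]}' 12 >/dev/null; python3 st.py;  python3 -m inch '{"travel":[[0,0,2],[0,0,4],[0,0,5],[0,0,5]],"turn":[0,0,0,0],"claw":[1,1,1,1]}' 12 >/dev/null; python3 st.py
```

```text
T 16.10 s 470.4 t 33.8 z 124.1 yaw 82.31 open 38.1 grip 12.0 Fs -0.2 Ft 0.2 Fz -1.2
T 16.50 s 470.4 t 33.7 z 119.2 yaw 82.30 open 37.9 grip 12.0 Fs -0.1 Ft 0.0 Fz -0.3
```

```bash
python3 -m inch '{"travel":[[0,0,1],[0,0,1.7],[0,0,1.7]],"turn":[0,0,0],"claw":[1,1,1]}' 12 >/dev/null; python3 st.py;  python3 -m inch '{"travel":[[0,0,0],[0,0,0],[0,0,0],[0,0,0]],"turn":[0,0,0,0],"claw":[0,-0.1,-0.2,-0.2]}' >/dev/null; python3 st.py; python3 -m inch '{"travel":[[0,0,-10],[0,0,-40],[0,0,-80],[0,0,-105],[0,0,-110],[30,0,-110],[65,0,-110],[80,0,-110],[82.5,0,-110],[82.5,0,-110]],"turn":[0,0,0,0,0,0,0,0,0,0],"claw":[-0.2,-0.2,-0.2,-0.2,-0.2,-0.2,-0.2,-0.2,-0.2,-0.2]}' >/dev/null; python3 st.py
```

```text
T 16.80 s 470.5 t 33.7 z 117.7 yaw 82.31 open 37.9 grip 12.0 Fs -1.3 Ft -0.1 Fz 2.6
T 17.20 s 470.5 t 33.7 z 117.5 yaw 82.31 open 54.6 grip 0.0 Fs 0.7 Ft 0.2 Fz -0.4
T 18.20 s 470.3 t 116.2 z 227.1 yaw 82.37 open 55.2 grip 0.0 Fs 0.5 Ft -1.0 Fz -0.2
```

```bash
python3 -m inch '{"travel":[[0,0,30],[0,0,65],[0,0,92],[0,0,98],[0,0,99],[0,0,99]],"turn":[0,0,0,0,0,0],"claw":[-0.2,-0.2,-0.2,-0.2,-0.2,-0.2]}' >/dev/null; python3 st.py; python3 -m inch '{"travel":[[0,0,0],[0,0,0],[0,0,0],[0,0,0],[0,0,0],[0,0,0]],"turn":[0,0,0,0,0,0],"claw":[1,1,1,1,1,1]}' 40 >/dev/null; python3 st.py
python3 -m inch '{"travel":[[-3,0,0],[-7,0,0],[-11,0,0],[-15,0,0],[-19,0,0],[-23,0,0],[-27,0,0],[-30,0,0],[-32,0,0],[-34,0,0],[-36,0,0],[-38,0,0]],"turn":[0,0,0,0,0,0,0,0,0,0,0,0],"claw":[1,1,1,1,1,1,1,1,1,1,1,1]}' 40 >/dev/null; python3 st.py
for i in 1; do python3 - <<'E'
from h import *
o=[]
for n in("scene","top"):
    c=robot.read_camera(n)["pixels"][:,:,::-1]
    o.append(cv2.resize(c[140:240,240:440] if n=="scene" else c[150:250,240:440],None,fx=3,fy=3)[:300])
cv2.imwrite("pics/p2.png",np.vstack(o))
E
done
```

```text
T 18.80 s 471.4 t 115.8 z 129.5 yaw 82.27 open 55.1 grip 0.0 Fs 1.2 Ft -0.1 Fz -0.1
T 19.40 s 470.1 t 116.3 z 128.9 yaw 82.34 open 29.9 grip 40.0 Fs -3.5 Ft -0.3 Fz 6.3
T 20.60 s 470.1 t 80.3 z 129.0 yaw 82.32 open 29.9 grip 40.0 Fs -2.3 Ft 14.5 Fz 5.3
```

View pics/p2.png

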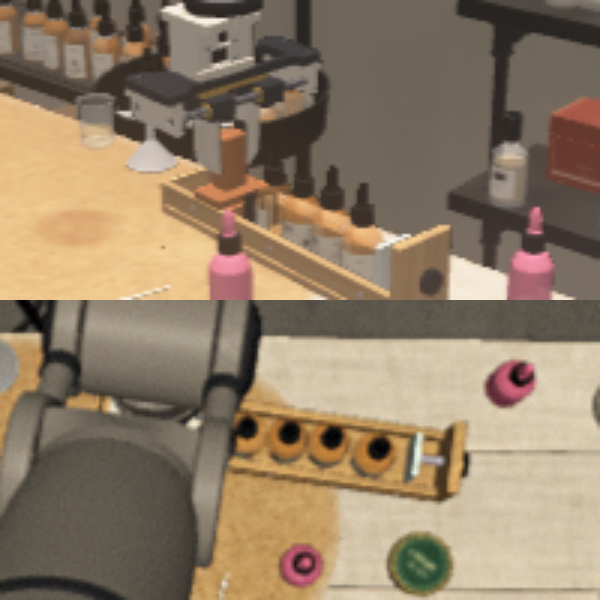

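All four stand upright and are closing up (lower crop caps (248,428), (290,433), (331,438), (378,448)). I'll carry on slowly, watching the push force.

```bash
m(){ python3 st.py | cut -d' ' -f3-6,17-; }
python3 -m inch '{"travel":[[-2,0,0],[-4,0,0],[-6,0,0],[-8,0,0],[-9,0,0],[-10,0,0]],"turn":[0,0,0,0,0,0],"claw":[1,1,1,1,1,1]}' >/dev/null; m
python3 -m inch '{"travel":[[-1,0,0],[-2,0,0]],"turn":[0,0],"claw":[1,1]}' >/dev/null; m
python3 -m inch '{"travel":[[-1,0,0],[-2,0,0]],"turn":[0,0],"claw":[1,1]}' >/dev/null; m
python3 -m inch '{"travel":[[-1,0,0],[-2,0,0]],"turn":[0,0],"claw":[1,1]}' >/dev/null; m
python3 -m inch '{"travel":[[-1,0,0],[-2,0,0]],"turn":[0,0],"claw":[1,1]}' >/dev/null; m
python3 -m inch '{"travel":[[-1,0,0],[-2,0,0]],"turn":[0,0],"claw":[1,1]}' >/dev/null; m
```

```text
s 470.1 t 70.4 Ft 14.6 Fz 5.7
s 470.2 t 68.4 Ft 14.1 Fz 4.8
s 470.2 t 66.4 Ft 14.2 Fz 5.0
s 470.2 t 64.4 Ft 15.2 Fz 4.8
s 470.1 t 62.4 Ft 14.9 Fz 5.8
s 470.2 t 60.4 Ft 14.7 Fz 5.5
```

```bash
m(){ python3 st.py | cut -d' ' -f3-6,17-; }
python3 -m inch '{"travel":[[-1,0,0]],"turn":[0],"claw":[1]}' >/dev/null; m
python3 -m inch '{"travel":[[-1,0,0]],"turn":[0],"claw":[1]}' >/dev/null; m
python3 -m inch '{"travel":[[-1,0,0]],"turn":[0],"claw":[1]}' >/dev/null; m
python3 -m inch '{"travel":[[-1,0,0]],"turn":[0],"claw":[1]}' >/dev/null; m
python3 -m inch '{"travel":[[-1,0,0]],"turn":[0],"claw":[1]}' >/dev/null; m
python3 -m inch '{"travel":[[-1,0,0]],"turn":[0],"claw":[1]}' >/dev/null; m
```

```text
s 470.2 t 59.4 Ft 15.4 Fz 5.8
s 470.2 t 58.4 Ft 15.2 Fz 5.1
s 470.2 t 57.5 Ft 16.9 Fz 6.0
s 470.2 t 56.6 Ft 15.2 Fz 6.2
s 470.2 t 55.6 Ft 16.5 Fz 5.8
s 470.2 t 54.7 Ft 16.8 Fz 4.7
```

```bash
cat > caps.py <<'E'
from h import *
a=np.radians(-7.57);ex=np.array([np.cos(a),np.sin(a)]);ey=np.array([-np.sin(a),np.cos(a)])
c=robot.read_camera("top");g=np.clip((110-c["pixels"].max(2).astype(float)),0,60)
m=np.zeros(g.shape,bool);m[185:210,318:378]=1
k,l,s,_=cv2.connectedComponentsWithStats(((g>40)&m).astype('uint8'))
for i in range(1,k):
    if s[i,4]>20:
        w=cv2.dilate((l==i).astype('uint8'),np.ones((3,3)))*g;v,u=np.indices(g.shape);q=((u*w).sum()/w.sum(),(v*w).sum()/w.sum())
        p=onz(c,*q,.1)[:2]*1e3;print("cap px",np.round(q,2),"s %.1f t %.1f"%(p@ex,p@ey),s[i,4])
E
m(){ python3 st.py | cut -d' ' -f3-6,17-; }
python3 caps.py
python3 -m inch '{"travel":[[-1,0,0]],"turn":[0],"claw":[1]}' >/dev/null; m
python3 -m inch '{"travel":[[-1,0,0]],"turn":[0],"claw":[1]}' >/dev/null; m
python3 caps.py
```

```text
cap px [329.77 196.05] s 459.7 t -12.3 28
cap px [343.4  194.55] s 468.9 t -47.4 42
cap px [357.59 195.69] s 471.4 t -84.9 39
cap px [371.45 199.61] s 466.3 t -122.4 41
s 470.2 t 53.8 Ft 17.7 Fz 5.9
s 470.2 t 52.8 Ft 17.8 Fz 5.1
cap px [330.33 196.34] s 459.2 t -13.9 22
cap px [343.37 194.55] s 468.9 t -47.3 41
cap px [357.59 195.69] s 471.4 t -84.9 39
cap px [371.46 199.62] s 466.3 t -122.5 41
```

```bash
m(){ python3 st.py | cut -d' ' -f3-6,17-; }
python3 -m inch '{"travel":[[-1,0,0]],"turn":[0],"claw":[1]}' >/dev/null; m
python3 -m inch '{"travel":[[-1,0,0]],"turn":[0],"claw":[1]}' >/dev/null; m
python3 -m inch '{"travel":[[-1,0,0]],"turn":[0],"claw":[1]}' >/dev/null; m
python3 -m inch '{"travel":[[-0.5,0,0]],"turn":[0],"claw":[1]}' >/dev/null; m
python3 -m inch '{"travel":[[1,0,0]],"turn":[0],"claw":[1]}' >/dev/null; m
python3 -m inch '{"travel":[[1,0,0]],"turn":[0],"claw":[1]}' >/dev/null; m
python3 -m inch '{"travel":[[1,0,0]],"turn":[0],"claw":[1]}' >/dev/null; m
python3 -m inch '{"travel":[[1,0,0]],"turn":[0],"claw":[1]}' >/dev/null; m
python3 -m inch '{"travel":[[1,0,0]],"turn":[0],"claw":[1]}' >/dev/null; m
python3 -m inch '{"travel":[[1,0,0]],"turn":[0],"claw":[1]}' >/dev/null; m
```

```text
s 470.2 t 51.9 Ft 18.5 Fz 5.6
s 470.2 t 51.0 Ft 19.0 Fz 5.8
s 470.2 t 50.0 Ft 19.5 Fz 6.0
s 470.2 t 49.5 Ft 18.5 Fz 5.9
s 470.2 t 49.7 Ft 7.9 Fz 4.9
s 470.2 t 49.8 Ft 1.2 Fz 5.7
s 470.2 t 49.9 Ft -3.2 Fz 6.3
s 470.2 t 50.2 Ft -6.1 Fz 5.2
s 470.2 t 50.9 Ft -6.8 Fz 4.8
s 470.2 t 51.7 Ft -7.9 Fz 5.2
```

```bash
python3 -m inch '{"travel":[[-0.6,0,0],[-1.2,0,0],[-1.2,0,0]],"turn":[0,0,0],"claw":[1,1,1]}' >/dev/null; python3 st.py; python3 -m inch '{"travel":[[0,0,0],[0,0,0],[0,0,0],[0,0,0]],"turn":[0,0,0,0],"claw":[0.2,0,-0.2,-0.2]}' >/dev/null; python3 st.py; python3 -m inch '{"travel":[[0,0,-10],[0,0,-40],[0,0,-80],[0,0,-110],[40,-10,-115],[85,-30,-115],[130,-50,-115],[175,-70,-115],[220,-90,-115],[255,-100,-115],[270,-100,-115],[270,-100,-115]],"turn":[0,0,0,0,0,0,0,0,0,0,0,0],"claw":[-0.2,-0.2,-0.2,-0.2,-0.2,-0.2,-0.2,-0.2,-0.2,-0.2,-0.2,-0.2]}' >/dev/null; python3 st.py; python3 caps.py
python3 - <<'E'
from h import *
o=[]
for n in("scene","top"):
    c=robot.read_camera(n);np.save(n+"_f.npy",c["pixels"]);c=c["pixels"][:,:,::-1]
    o.append(cv2.resize(c[150:225,290:410] if n=="scene" else c[165:225,270:410],(600,375) if n=="scene" else (770,330),interpolation=cv2.INTER_CUBIC))
b=np.zeros((600,800,3),'uint8');b[:270,:600]=o[0][60:330];b[270:600,:770]=o[1];cv2.imwrite("pics/f.png",b)
h=cv2.cvtColor(np.load("top_f.npy"),cv2.COLOR_RGB2GRAY)
for v in range(184,206,2): print(v,h[v,298:338].tolist())
E
```

```text
T 24.50 s 470.2 t 51.6 z 129.0 yaw 82.33 open 29.9 grip 40.0 Fs -2.9 Ft 1.6 Fz 5.6
T 24.90 s 470.5 t 51.5 z 128.4 yaw 82.30 open 53.6 grip 0.0 Fs 0.9 Ft 0.7 Fz 0.1
T 26.10 s 371.0 t 323.1 z 243.9 yaw 82.47 open 54.9 grip 0.0 Fs 0.7 Ft -0.2 Fz -0.2
cap px [320.6 194.3] s 460.8 t 12.2 22
cap px [329.12 193.17] s 467.1 t -9.6 36
cap px [343.41 194.5 ] s 469.1 t -47.4 41
cap px [357.58 195.66] s 471.4 t -84.8 40
cap px [371.54 199.62] s 466.4 t -122.7 42
184 [87, 82, 75, 72, 95, 98, 113, 114, 113, 109, 103, 103, 96, 96, 102, 117, 112, 107, 112, 136, 150, 161, 161, 156, 159, 155, 156, 156, 150, 142, 129, 140, 137, 147, 154, 157, 165, 179, 189, 194]
186 [160, 160, 164, 138, 101, 103, 114, 116, 115, 117, 115, 113, 102, 89, 103, 113, 116, 110, 92, 93, 89, 96, 99, 104, 118, 145, 164, 169, 169, 168, 168, 170, 171, 169, 166, 162, 159, 156, 158, 158]
188 [168, 167, 169, 133, 96, 101, 115, 110, 111, 111, 110, 113, 110, 72, 97, 113, 109, 110, 112, 140, 154, 151, 104, 44, 40, 102, 115, 97, 77, 83, 89, 84, 106, 113, 101, 108, 113, 122, 144, 159]
190 [173, 175, 170, 127, 90, 106, 112, 113, 113, 117, 
[... 794 characters left out ...]
7, 134, 146, 149, 141, 81, 31, 56, 94, 128, 144, 147, 157, 152, 150, 145, 145, 154, 149, 140, 136, 118, 109, 114]
200 [149, 115, 103, 118, 119, 117, 112, 110, 114, 115, 114, 112, 113, 112, 109, 105, 107, 135, 157, 156, 128, 59, 25, 121, 125, 91, 99, 119, 134, 141, 139, 139, 143, 139, 126, 130, 149, 144, 122, 110]
202 [151, 124, 108, 113, 117, 120, 113, 111, 115, 117, 114, 111, 115, 113, 105, 111, 99, 137, 147, 138, 121, 64, 64, 149, 172, 163, 130, 95, 84, 78, 83, 84, 78, 112, 135, 150, 158, 150, 129, 88]
204 [88, 84, 81, 93, 103, 85, 78, 68, 71, 65, 69, 72, 77, 87, 96, 108, 116, 146, 164, 169, 164, 163, 168, 165, 164, 160, 157, 161, 155, 161, 152, 136, 130, 148, 157, 143, 156, 167, 166, 156]
```

View pics/f.png

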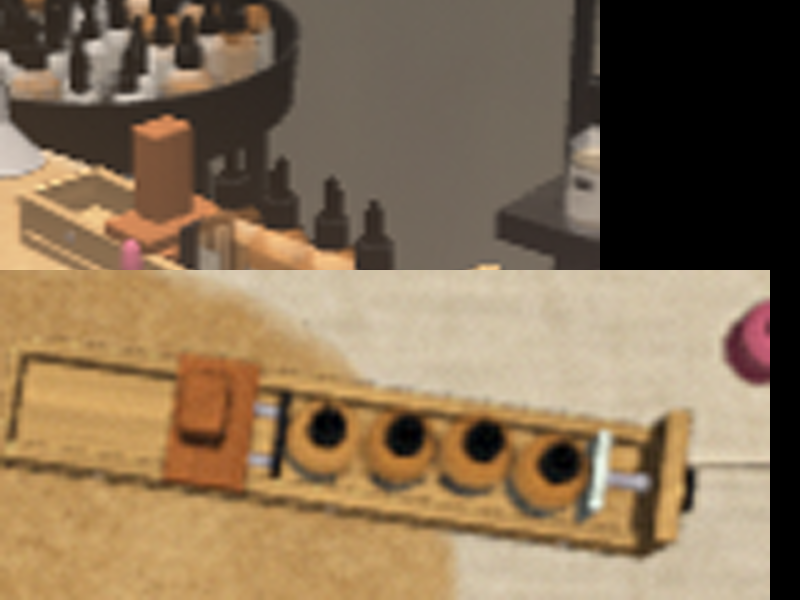

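The final picture shows all four upright in one row against the plate, with caps at (328,425), (405,435), (486,440) and (560,462). The pad has moved about 3.3 px, or 9 mm, back towards the stop compared with its free position, which agrees with the roughly 5.4 N spring force. The gripper is clear.

```bash
python3 -c "
from cell import robot
print(robot.hand_in())"
```

```text
the job is handed in; nothing more can be done
None
```

The job is handed in at about 26 s: all four bottles stand upright in one snug row against the end plate, the spring pad is pressed in about 9 mm, and the arm is clear; no verdict came back.

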